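Raise the bench camera on its twist-lock mast to the lamp's height

ROBOT

A 6-joint arm with a two-finger parallel gripper is mounted at the origin on the work surface. World frame = base frame: x ahead of the robot, y to its left, z up, the work surface at z = 0. Lengths are in mm, angles in rad, forces in N, time in s.
With the tool pointing down it reaches from about 275 to 1000 mm from the base axis. Payload 8.4 kg.
Tool frame: the origin (TCP) lies at the centre of the arm's flange, where the gripper is bolted on; the fingertips stand r.tip_extent ahead of it and the grasp point (between the pads) lies 155 mm ahead of it (r.tip_extent is the distance from the TCP to the fingertips, in mm); z points along the fingers, y is the direction in which the jaws open and shut (so a half turn about z gives the same grasp; the last joint's range is limited). The gripper opens to 85 mm and grips with 20 to 120 N. Pads are 22 mm wide; open, the fingers measure 114 mm over their backs; the gripper's body (76 mm by 85 mm) begins 54 mm behind the grasp point. The pads swing forward as they close: fully open they stand 13 mm farther back than shut.
Start: joints at [1.2, 0.353, 1.633, -0, 1.155, -0.002], TCP at [225.309, 582.98, 404.681] pointing down, gripper open.
Joint ranges: [-2.63, 2.63], [-0.92, 2.1], [0.06, 2.66], [-1.3, 4.44], [0, 2.69], [-3.02, 3.02]. Speed limits (rad/s): [2.22, 2.22, 2.79, 3.14, 3.14, 3.14].

INTERFACE

Orientations are given as [roll, pitch, yaw] about the fixed x, y, z axes, in that order (R = Rz(yaw) Ry(pitch) Rx(roll)).
In Python, from rig import sense, grab_frame, job, r gives the robot as it stands. The module is installed in compiled form; this text tells all that it offers.
- The arm moves only by the shell command python3 -m creep 'ROWS' [FORCE]. ROWS is JSON, a list of rows, each a list of 7 numbers: the turn, a rotation vector about the tool's x, y, z in rad, then the shift along the tool's x, y, z in mm, then the closure, from 0 (fully open) to 1 (shut). In form: [[wx, wy, wz, dx, dy, dz, fingers], ...]. A call has 1 to 10 rows; each row shifts and turns the pose as measured when the row begins, along the tool's axes as they then stand; what a row does not reach is not made up. A row lasts 1/12 s, in which the tool goes at most 41.7 mm and 7.16 degrees, less where a joint would pass 70% of its speed; a pose out of reach is approached as far as the arm can. A call with a gripper value outside its range is refused whole. The fingers move at their own pace and stop on an object; FORCE is the grip in N (left out, the last holds). Time passes only in rows, so rows that do not move let the fingers close. It gives the time, the measured TCP pose, the force and the opening at its end, in the units of the state.
- sense(): the state, without advancing time (a new reading comes with each control period).
- grab_frame(name): name is "side" or "top" or "wrist"; returns a dict with "color" (420x560x3 uint8, red, green, blue), "mtx" (3x3 intrinsics, pixels), "distortion" ([k1, k2, p1, p2, k3] as OpenCV has them; the pictures are not rectified), "T" (4x4, takes a point from camera to world coordinates). Camera axes: x right, y down, z forward; pixel columns grow to the right and rows downward; lengths in mm; the calibration is good to about 2 mm. A picture is of the moment at which its call begins. There is no depth.
- job.sign_off(): hands the job in, once; it reports no verdict.
The state is a dict: "clock": time; "qpos": joint angles; "qvel": joint speeds; "joint_efforts": joint torques, N m; "eef_pos": TCP position; "tcp_rot": TCP orientation; "contact_force": force on the tool from outside, world axes, zero at the start; "wrist_torque": the same for the moment, N m; "opening": opening from 0.0 (shut) to 1.0 (fully open).
Only numpy, scipy, OpenCV 4.12 (cv2) and the standard library are available. Lean on these libraries where they do the work, as an engineer would, in place of code of your own. Each camera call takes 0.05 s, during which the arm holds its last target.

TASK

Bring the little bench camera up level with the lamp next to it: grip the camera, twist it anticlockwise (seen from above) by about 70 degrees to free its telescoping mast, lift it until the middle of the camera is at the same height as the middle of the round lamp head, then twist it back clockwise to where it was, so that the mast is locked and holds, and let go. Leave the lamp and its mast as they are.

Things in the scene. Friction and masses are not known exactly. Their poses are not given: they have to be found in the camera images.
- cam_mid (a point): Centre of the camera, on its mast's vertical axis: grey box 36 mm deep (x), 44 wide (y), 46 tall (z up); black lens 33 mm across sticks 13 mm out of its +x face. Grip its plain +y and -y sides from above. It turns and slides with a 23 mm inner tube. The outer tube's 41 mm collar tops out 130 mm above the bench; round foot 100 mm across, fixed.
- cam_turn (a joint): Turn of camera and inner tube, rad: 0 = locked, at its stop, as at the start; grows anticlockwise seen from above to a stop at 1.4. Within about 0.35 of zero the lock wedges and holds the height (about 30 N; about 0.5 N m to twist); beyond it the mast slides freely and the camera (about 0.3 kg) sinks by its weight if let go.
- cam_slide (a joint): Extension of the camera's mast, m: 0 = pushed fully in (camera centre 175 mm above the bench); grows upward, one to one with the camera's height; stop at 0.105.
- lamp_mid (a point): Centre of the lamp head, the height to match: grey disc 62 mm across, 22 mm thick, standing on edge, white on its +x face, on a second mast of the same make that is clamped and must stay as it is. z is up. It stands 0.35 m or more to the camera's left or right.
Mind the look-alikes: they are no part of the job. Leave any red look-alike of the part that bears lamp_mid alone.

How it is judged:
By the outcome, as a careful person would: the job done as asked, in the order asked, and still so for the second after the job is handed in, with the robot touching nothing.
It also fails if it takes over 38 s, if anything falls off the work surface, if the arm or the gripper's body presses on something with over 40 N, if the wrist force passes 120 N, or if a joint passes its speed limit or range.

## Working session

There is one attempt and no reset: what is moved stays moved. The work goes in short steps, Python scripts to look and compute and a shell command to move; the robot and the scene stay as the last step left them, time stands still between calls to the robot, and variables do not carry over. Pictures are saved under pics/ and viewed, and the job is handed in when it is done.

```bash
mkdir -p pics
python3 - <<'E'
from rig import sense, grab_frame, job, r
import cv2
print(sense(), r.tip_extent)
for n in("side","top","wrist"):
    f=grab_frame(n); cv2.imwrite(f"pics/{n}0.png",f["color"][:,:,::-1]); print(n,f["mtx"].round(1).tolist(),f["distortion"],f["T"].round(3).tolist())
E
```

```text
{'clock': 0.0, 'qpos': array([ 1.19958423e+00,  3.53630603e-01,  1.63414908e+00,  1.19592151e-05,
        1.15519546e+00, -2.39861041e-03]), 'qvel': array([-0.0003543 , -0.00120952,  0.00041011, -0.00095695,  0.00046579,
        0.00012443]), 'joint_efforts': array([ 3.20103791e-03, -6.05273366e+01, -3.42058754e+01,  3.56296532e-04,
        9.73213348e-03,  1.00324638e-05]), 'eef_pos': array([225.22752041, 582.74715255, 403.96607966]), 'tcp_rot': array([-3.14021020e+00, -1.42504865e-05,  2.77277432e+00]), 'contact_force': array([-0.97589074, -0.43183941, -1.31735605]), 'wrist_torque': array([ 0.04004692, -0.02165678, -0.00677342]), 'opening': 1.0010179948679754} 173.4
side [[481.2, 0.0, 281.4], [0.0, 481.2, 219.3], [0.0, 0.0, 1.0]] [-0.15655597  0.          0.          0.          0.        ] [[0.999, -0.033, 0.021, 470.889], [-0.038, -0.696, 0.717, -780.357], [-0.009, -0.717, -0.697, 879.411], [0.0, 0.0, 0.0, 1.0]]
top [[391.8, 0.0, 279.7], [0.0, 391.8, 212.2], [0.0, 0.0, 1.0]] [0.01236547 0.         0.         0.         0.        ] [[0.026, -0.985, 0.168, 400.642], [-0.999, -0.029, -0.019, 10.354], [0.024, -0.168, -0.986, 810.21], [0.0, 0.0, 0.0, 1.0]]
wrist [[330.2, 0.0, 281.5], [0.0, 330.2, 211.7], [0.0, 0.0, 1.0]] [0.00851715 0.         0.         0.         0.        ] [[0.36, 0.885, 0.296, 148.057], [0.933, -0.341, -0.116, 612.74], [-0.002, 0.318, -0.948, 373.354], [0.0, 0.0, 0.0, 1.0]]
```

View pics/side0.png

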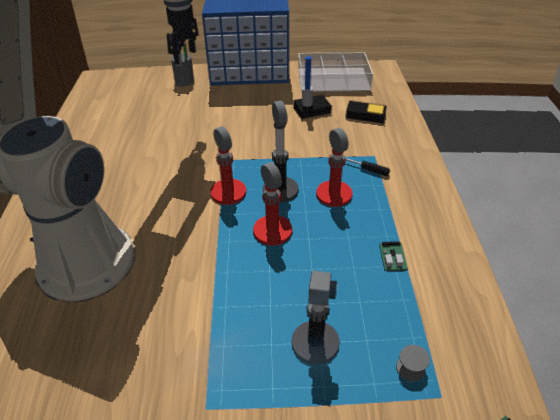

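View pics/top0.png

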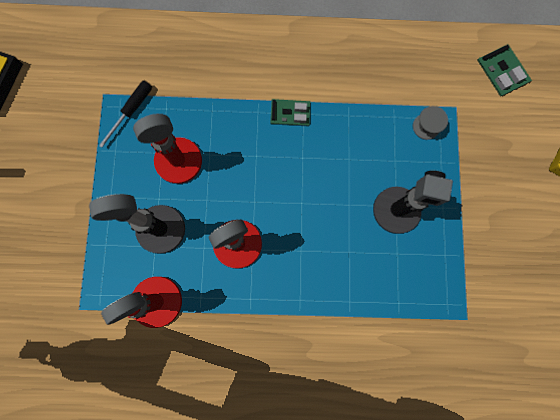

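View pics/wrist0.png

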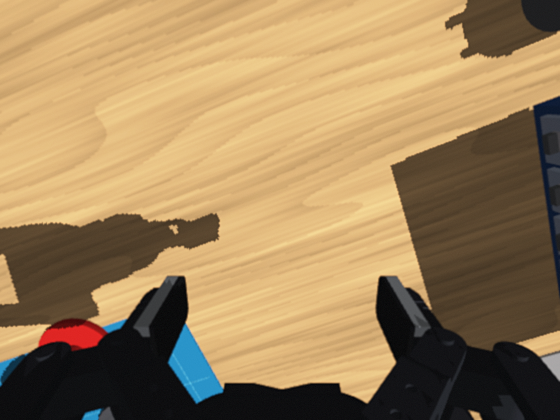

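Run:
```python
import cv2,numpy as np
s=cv2.imread("pics/side0.png");t=cv2.imread("pics/top0.png")
a=cv2.resize(s[90:210,230:330],None,fx=4,fy=4,interpolation=2)
b=cv2.resize(t[180:260,80:200],None,fx=4,fy=4,interpolation=2)
o=np.zeros((480,800,3),np.uint8);o[:480,:400]=a;o[:320,400:800]=b[:, :400]
cv2.imwrite("pics/z1.png",o)
a=cv2.resize(s[260:370,280:380],None,fx=4,fy=4,interpolation=2)
b=cv2.resize(t[160:240,365:465],None,fx=4,fy=4,interpolation=2)
o=np.zeros((480,800,3),np.uint8);o[:440,:400]=a;o[:320,400:800]=b
cv2.imwrite("pics/z2.png",o)
```

```text
(no output)
```

View pics/z1.png

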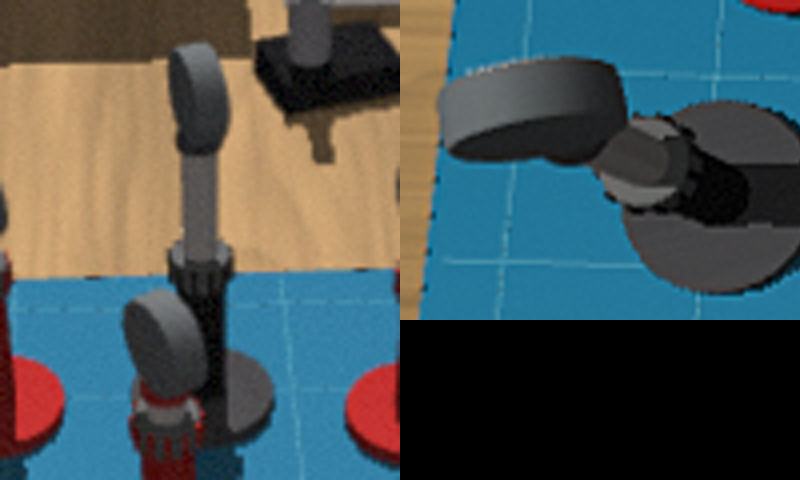

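View pics/z2.png

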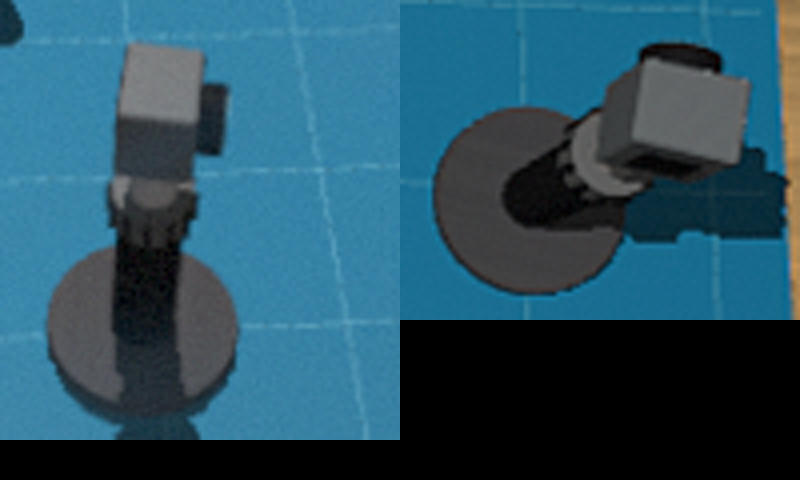

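```bash
cat > h.py <<'E'
import numpy as np,cv2
from scipy.optimize import least_squares
def proj(f,P):
    T=np.linalg.inv(f["T"]);P=np.asarray(P,float).reshape(-1,3)
    return cv2.projectPoints(P,cv2.Rodrigues(T[:3,:3])[0],T[:3,3],f["mtx"],np.asarray(f["distortion"]))[0].reshape(-1,2)
def rz(y): c,s=np.cos(y),np.sin(y); return np.array([[c,-s,0],[s,c,0],[0,0,1]])
def box(p): # corners
    L=np.array([[x,y,z] for z in(23,-23) for x,y in((18,22),(18,-22),(-18,-22),(-18,22))],float)
    return L@rz(p[3]).T+p[:3]
def disc(p,R=31,h=11):
    a=np.linspace(0,2*np.pi,120,endpoint=False)
    L=np.array([[x,R*np.cos(t),R*np.sin(t)] for x in(-h,h) for t in a])
    return L@rz(p[3]).T+p[:3]
def foot(p,z,R=50):
    a=np.linspace(0,2*np.pi,120,endpoint=False)
    return np.c_[p[0]+R*np.cos(a),p[1]+R*np.sin(a),0*a+z]
def hulld(f,pts,q):
    h=cv2.convexHull(proj(f,pts).astype(np.float32))
    return np.array([cv2.pointPolygonTest(h,(float(x),float(y)),True) for x,y in q])
def zm(l,ox,oy,sx=0): # zoomed clicks -> pixels
    return (np.array(l,float)-[sx,0]+.5)/4-.5+[ox,oy]
E
cat > fit.py <<'E'
from h import *
from rig import grab_frame
import pickle
S,T=grab_frame("side"),grab_frame("top")
pickle.dump((S,T),open("f0.pkl","wb"))
# box
s=zm([(205,52),(127,43),(117,115),(196,123)],280,260) # (+x+y),( -x+y),(-x-y),(+x-y)
t=zm([(643,57),(748,80),(740,163),(636,148)],365,160,400) # (+x+y),(+x-y),(-x-y),(-x+y)
def e(p):
    b=box(p)
    return np.r_[(proj(S,b[[0,3,2,1]])-s).ravel(),(proj(T,b[[0,1,2,3]])-t).ravel()]
k=least_squares(e,[400,-250,180,0.]);print("box",k.x.round(3),k.fun.round(1))
# lamp
s=zm([(168,85),(173,55),(190,43),(205,43),(215,55),(226,90),(229,120),(224,145),(210,155),(186,148),(178,132)],230,90)
t=zm([(441,110),(448,85),(490,66),(560,57),(605,58),(617,70),(626,100),(624,122),(465,158),(450,155)],80,180,400)
def e(p): return np.r_[hulld(S,disc(p),s),hulld(T,disc(p),t)]
for y in(-.3,.1,.4):
    k=least_squares(e,[430,330,260,y],diff_step=1e-4);print("lamp",k.x.round(3),k.fun.round(1))
E
python3 fit.py
```

```text
box [ 5.51449e+02 -2.49963e+02  1.87358e+02 -1.61000e-01] [-1.1 -0.7 -1.5 -0.2 -1.1  1.1 -0.2  1.  -0.3 -0.6  0.9 -1.2  0.3 -0.2
 -1.3 -1.6]
lamp [497.121 239.997 246.912  -2.896] [ 0.5  0.7 -1.6 -1.  -0.2 -0.4 -0.3  0.1 -1.4  1.   0.8  0.8  1.7  0.6
  0.5 -0.2  0.8 -0.1  1.3  0.6  0.4]
lamp [4.97121e+02 2.39997e+02 2.46913e+02 2.45000e-01] [ 0.5  0.7 -1.6 -1.  -0.2 -0.4 -0.3  0.1 -1.4  1.   0.8  0.8  1.7  0.6
  0.5 -0.2  0.8 -0.1  1.3  0.6  0.4]
lamp [4.97120e+02 2.39996e+02 2.46914e+02 2.46000e-01] [ 0.5  0.7 -1.6 -1.  -0.2 -0.4 -0.3  0.1 -1.4  1.   0.8  0.8  1.7  0.6
  0.5 -0.2  0.8 -0.1  1.3  0.6  0.4]
```

```bash
cat > ov.py <<'E'
from h import *
import pickle
S,T=pickle.load(open("f0.pkl","rb"))
B=[551.4,-250,187.4,-.161];L=[497.1,240,246.9,.246]
def ov(f,K,cx,cy,n=5):
    im=f["color"][:,:,::-1].copy();im=cv2.resize(im[cy-40:cy+40,cx-40:cx+40],None,fx=n,fy=n,interpolation=1)
    def dr(pts,c,hull=1):
        q=(proj(f,pts)-[cx-40,cy-40]+.5)*n-.5
        q=q.astype(np.float32)
        if hull:q=cv2.convexHull(q)
        cv2.polylines(im,[np.round(q).astype(np.int32).reshape(-1,1,2)],True,c,1)
    if K=="b":
        dr(box(B),(0,255,255)); dr(box(B)[:4],(0,255,0),0); dr(foot(B,10),(255,0,255));dr(foot(B,130,20.5),(0,0,255))
    else: dr(disc(L),(0,255,255)); dr(foot(L,10),(255,0,255));dr(foot(L,130,20.5),(0,0,255))
    return im
o=np.hstack([ov(S,"b",318,305),ov(T,"b",415,200)]);cv2.imwrite("pics/o1.png",o)
o=np.hstack([ov(S,"l",280,125),ov(S,"l",280,165)]);cv2.imwrite("pics/o2.png",o)
o=np.hstack([ov(T,"l",120,215),ov(T,"l",155,225)]);cv2.imwrite("pics/o3.png",o)
E
python3 ov.py
```

```text
(no output)
```

View pics/o1.png

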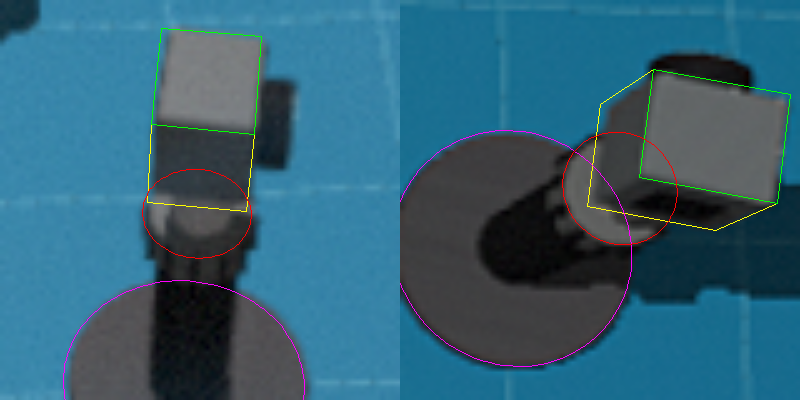

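View pics/o2.png

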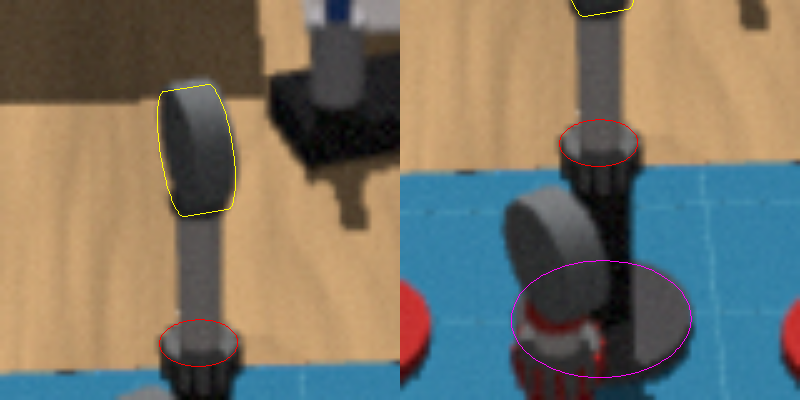

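View pics/o3.png

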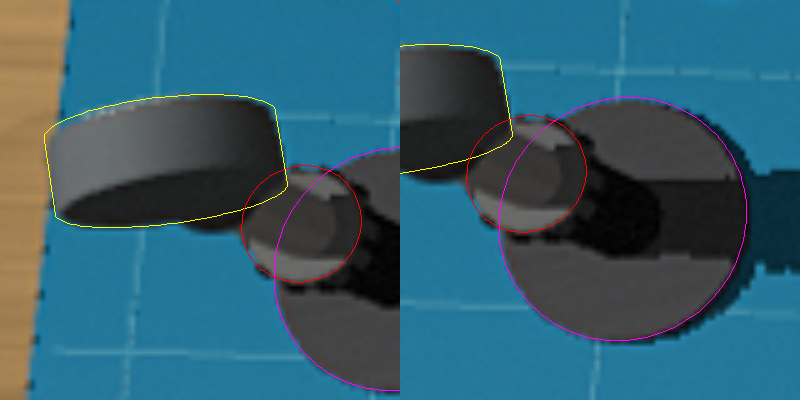

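```bash
python3 -m creep '[[0,0,0,-33,-14.4,-14,0],[0,0,0,-33,-14.4,-14,0],[0,0,0,-33,-14.4,-14,0],[0,0,0,-33,-14.4,-14,0],[0,0,0,-33,-14.4,-12,0],[0,0,0,-33,-14.4,-12,0],[0,0,0,-33,-14.4,-12,0],[0,0,0,-33,-14.4,-12,0],[0,0,0,-33,-14.4,-10,0],[0,0,0,-33,-14.4,-10,0]]'
```

```text
clock: 1.08
eef_pos: [486.5, 323.3, 530.0]
tcp_rot: [-3.136, -0.002, 2.783]
contact_force: [1.0, 0.4, -1.0]
opening: 1.002
```

```bash
cat > w.py <<'E'
import sys,pickle,cv2
from rig import grab_frame,sense
f=grab_frame("wrist");n=sys.argv[1];pickle.dump(f,open(n+".pkl","wb"));cv2.imwrite(f"pics/{n}.png",f["color"][:,:,::-1])
s=sense();print(s["eef_pos"].round(1),f["T"][:3,3].round(1),abs(s["qvel"]).max().round(3))
E
python3 -m creep '[[0,0,0,0,0,0,0]]' >/dev/null; python3 w.py wa
python3 -m creep '[[0,0,0,-26,-27,2,0],[0,0,0,-26,-27,2,0],[0,0,0,-26,-27,2,0],[0,0,0,-26,-27,2,0],[0,0,0,-26,-27,2,0],[0,0,0,0,0,0,0]]'; python3 w.py wb
```

```text
[488.7 321.  531.2] [412.8 349.  501.3] 0.06
clock: 1.72
eef_pos: [561.9, 147.8, 518.1]
tcp_rot: [-3.139, -0.005, 2.786]
contact_force: [0.2, 0.6, -0.1]
opening: 0.997
[561.1 149.7 518.2] [484.1 176.7 487.8] 0.056
```

View pics/wa.png

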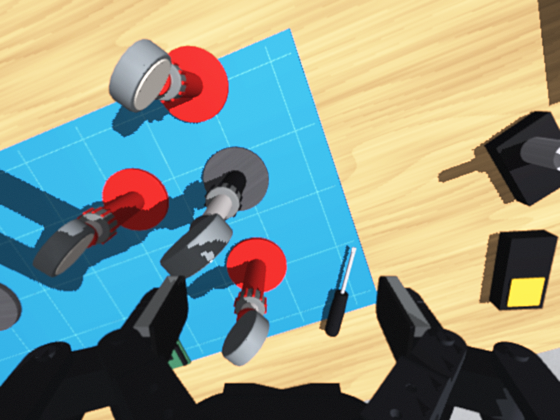

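View pics/wb.png

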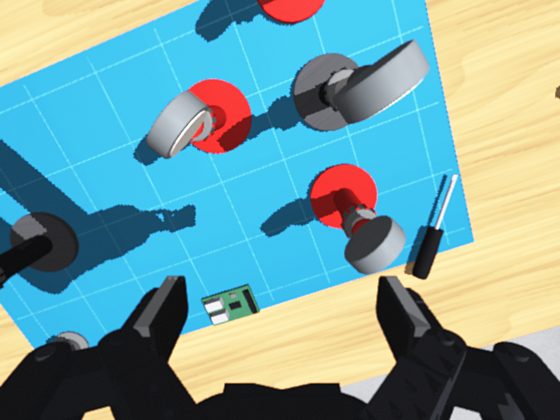

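Run:
```python
import cv2,numpy as np
a=cv2.imread("pics/wa.png")[140:290,150:250];b=cv2.imread("pics/wb.png")[30:140,285:435]
z=lambda i:cv2.resize(i,None,fx=4,fy=4,interpolation=2)
cv2.imwrite("pics/z3.png",z(a));cv2.imwrite("pics/z4.png",z(b))
```

```text
(no output)
```

View pics/z3.png

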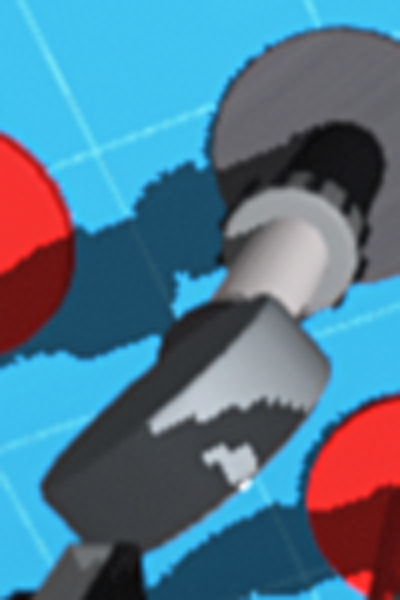

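View pics/z4.png

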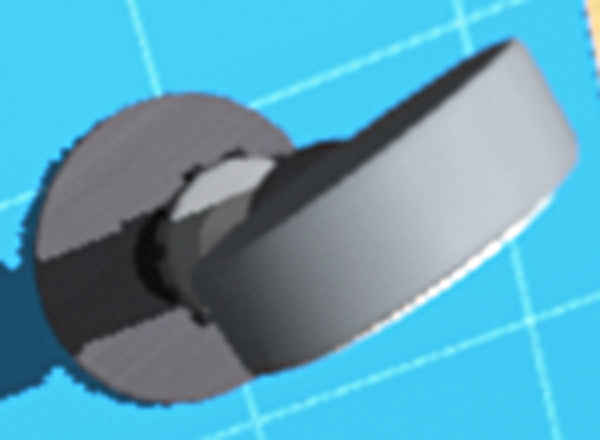

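```bash
cat > fl.py <<'E'
from h import *
import pickle,copy
S,T=pickle.load(open("f0.pkl","rb"));A=pickle.load(open("wa.pkl","rb"));B=pickle.load(open("wb.pkl","rb"))
D=[(S,zm([(168,85),(173,55),(190,43),(205,43),(215,55),(226,90),(229,120),(224,145),(210,155),(186,148),(178,132)],230,90)),
(T,zm([(441,110),(448,85),(490,66),(560,57),(605,58),(617,70),(626,100),(624,122),(465,158),(450,155)],80,180,400)),
(A,zm([(265,295),(290,312),(331,365),(325,395),(290,447),(245,487),(200,522),(150,550),(42,490),(70,450),(150,373)],150,140)),
(B,zm([(515,38),(535,65),(575,135),(577,155),(550,195),(490,250),(420,305),(340,350),(285,372),(255,372),(225,325),(195,280),(350,135),(440,80)],285,30))]
F=[(A,zm([(215,120),(235,75),(280,40),(340,27),(390,40)],150,140)),(B,zm([(40,220),(60,165),(110,112),(180,93),(240,105),(285,140)],285,30))]
def sh(f,d): g=dict(f);g["T"]=f["T"].copy();g["T"][:3,3]+=d;return g
def run(use,off):
    def e(p):
        o=p[5:].reshape(3,3)*off;out=[p[5:]/2,[(p[4]-10)/5]]
        for i in use: out.append(hulld(sh(D[i][0],o[min(i,2)]),disc(p),D[i][1])/.6)
        if 2 in use or 3 in use:
            for f,q in F: out.append(hulld(sh(f,o[2]),foot(p,p[4]),q)/.6)
        return np.concatenate(out)
    k=least_squares(e,[497,240,247,.25,10]+[0]*9,diff_step=1e-5,x_scale=[1,1,1,.05,1]+[1]*9)
    print(use,off,k.x.round(2),"cost",round(k.cost,1)); return k,e
for u in([0,1],[2,3],[0,1,2,3],[0,2,3],[1,2,3]):run(u,0)
k,e=run([0,1,2,3],1)
E
python3 fl.py
```

```text
[0, 1] 0 [ 4.9713e+02  2.4001e+02  2.4689e+02  2.5000e-01  1.0000e+01  0.0000e+00
  0.0000e+00  0.0000e+00  0.0000e+00 -0.0000e+00 -0.0000e+00 -0.0000e+00
  0.0000e+00 -0.0000e+00] cost 21.1
[2, 3] 0 [ 4.9527e+02  2.4130e+02  2.4743e+02  2.8000e-01  6.3500e+00 -0.0000e+00
 -0.0000e+00  0.0000e+00  0.0000e+00 -0.0000e+00  0.0000e+00  0.0000e+00
  0.0000e+00 -0.0000e+00] cost 68.2
[0, 1, 2, 3] 0 [ 4.9551e+02  2.4120e+02  2.4712e+02  2.8000e-01  7.9400e+00  0.0000e+00
  0.0000e+00 -0.0000e+00 -0.0000e+00 -0.0000e+00 -0.0000e+00 -0.0000e+00
 -0.0000e+00  0.0000e+00] cost 115.5
[0, 2, 3] 0 [ 4.9535e+02  2.4132e+02  2.4733e+02  2.8000e-01  6.8300e+00 -0.0000e+00
 -0.0000e+00 -0.0000e+00 -0.0000e+00 -0.0000e+00  0.0000e+00 -0.0000e+00
 -0.0000e+00 -0.0000e+00] cost 87.9
[1, 2, 3] 0 [ 4.9544e+02  2.4119e+02  2.4715e+02  2.8000e-01  7.9600e+00  0.0000e+00
 -0.0000e+00 -0.0000e+00  0.0000e+00 -0.0000e+00  0.0000e+00  0.0000e+00
 -0.0000e+00  0.0000e+00] cost 96.8
[0, 1, 2, 3] 1 [ 4.9551e+02  2.4120e+02  2.4712e+02  2.8000e-01  7.9400e+00  0.0000e+00
  0.0000e+00 -0.0000e+00 -0.0000e+00 -0.0000e+00 -0.0000e+00 -0.0000e+00
 -0.0000e+00  0.0000e+00] cost 115.5
```

```bash
python3 -m creep '[[0,0,0,-10.3,-33,4.2,0],[0,0,0,-10.3,-33,4.2,0],[0,0,0,-10.3,-33,4.2,0],[0,0,0,-10.3,-33,4.2,0],[0,0,0,-10.3,-33,4.2,0],[0,0,0,-10.3,-33,4.2,0],[0,0,0,-10.3,-33,4.2,0],[0,0,0,-10.3,-33,4.2,0],[0,0,0,-10.3,-33,4.2,0],[0,0,0,0,0,0,0]]'; python3 w.py wc; python3 -c "
from rig import sense;print(sense()['qpos'].round(2))"
```

```text
clock: 2.6
eef_pos: [543.2, -155.3, 473.7]
tcp_rot: [3.136, -0.013, 2.803]
contact_force: [0.2, -0.1, -0.0]
opening: 1.004
[ 543.3 -153.3  474. ] [ 464.8 -127.3  444.1] 0.049
[-0.28  0.2   1.68  0.01  1.27 -1.51]
```

View pics/wc.png

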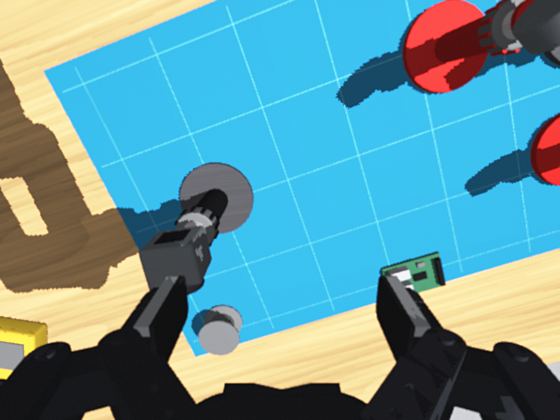

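```bash
python3 -m creep '[[0,0,0.124,0,0,0,0],[0,0,0.124,0,0,0,0],[0,0,0.124,0,0,0,0],[0,0,0.124,0,0,0,0],[0,0,0.124,0,0,0,0],[0,0,0.124,0,0,0,0],[0,0,0.124,0,0,0,0],[0,0,0.124,0,0,0,0],[0,0,0.124,0,0,0,0],[0,0,0.124,0,0,0,0]]';python3 -m creep '[[0,0,0.124,0,0,0,0],[0,0,0.124,0,0,0,0],[0,0,0.124,0,0,0,0],[0,0,0.124,0,0,0,0],[0,0,0.124,0,0,0,0],[0,0,0.124,0,0,0,0],[0,0,0.124,0,0,0,0],[0,0,0.124,0,0,0,0],[0,0,0.124,0,0,0,0],[0,0,0.124,0,0,0,0]]';  python3 w.py wd; python3 -c "
from rig import sense;print(sense()['qpos'].round(2),sense()['tcp_rot'])"
```

```text
clock: 3.48
eef_pos: [545.6, -131.4, 472.7]
tcp_rot: [-3.128, -0.021, 1.552]
contact_force: [0.1, -1.0, 0.1]
opening: 0.999
clock: 4.32
eef_pos: [547.3, -105.9, 472.3]
tcp_rot: [-3.108, 0.005, 0.303]
contact_force: [0.4, -0.0, -0.3]
opening: 1.0
[ 547.3 -105.6  472.3] [624.6 -80.  441.3] 0.326
[-0.2   0.19  1.69  0.03  1.27  1.07] [-3.10733224  0.00537572  0.29325238]
```

View pics/wd.png

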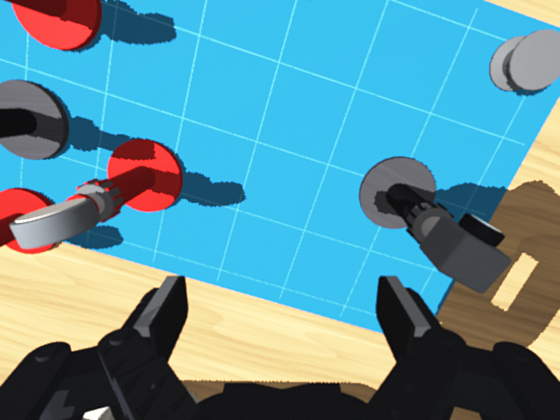

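Run:
```python
import cv2,numpy as np
a=cv2.imread("pics/wc.png")[150:290,110:260];b=cv2.imread("pics/wd.png")[140:310,340:530]
z=lambda i:cv2.resize(i,None,fx=4,fy=4,interpolation=2)
cv2.imwrite("pics/z5.png",z(a)[:600]);cv2.imwrite("pics/z6.png",z(b)[:600,:])
```

```text
(no output)
```

View pics/z5.png

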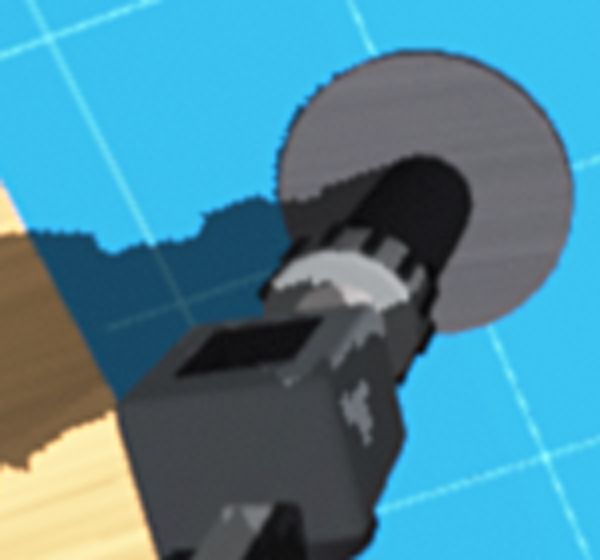

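View pics/z6.png

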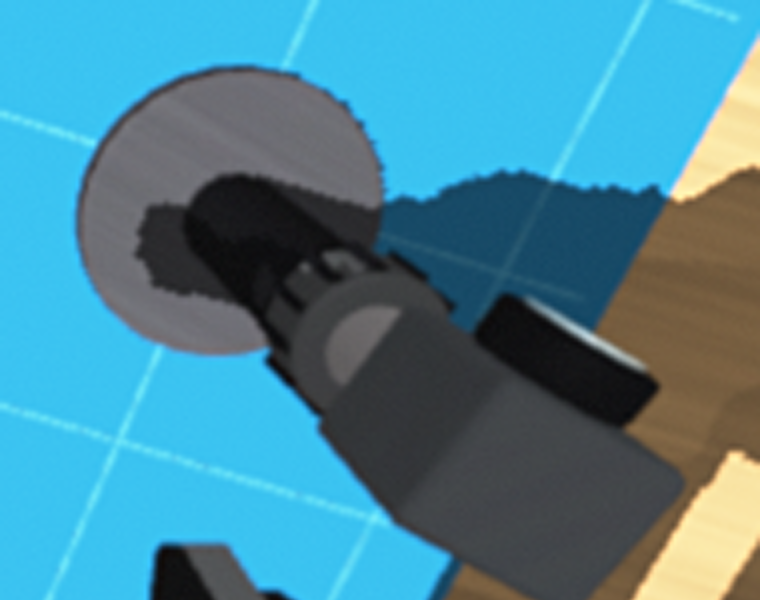

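```bash
cat > fb.py <<'E'
from h import *
import pickle
S,T=pickle.load(open("f0.pkl","rb"));C=pickle.load(open("wc.pkl","rb"));D=pickle.load(open("wd.pkl","rb"))
O=[(S,[0,3,2,1],zm([(205,52),(127,43),(117,115),(196,123)],280,260)),
(T,[0,1,2,3],zm([(643,57),(748,80),(740,163),(636,148)],365,160,400)),
(C,[6,7,2,3,4,0],zm([(195,322),(365,302),(118,402),(328,380),(405,435),(365,538)],110,150)),
(D,[4,7,0,3,1],zm([(405,305),(320,425),(505,378),(398,518),(685,480)],340,140))]
F=[(C,zm([(280,180),(290,140),(330,85),(420,50),(500,65),(550,115),(573,190),(560,250),(525,300),(490,325)],110,150)),
(D,zm([(78,215),(85,160),(120,108),(180,75),(240,66),(300,78),(350,110),(100,290),(150,338),(210,353)],340,140))]
for use in([0,1],[2,3],[0,1,2,3],[2],[3]):
    def e(p):
        b=box(p);out=[(proj(O[i][0],b[O[i][1]])-O[i][2]).ravel() for i in use]
        for i in use:
            if i>1: f,q=F[i-2];out.append(hulld(f,foot(p,p[4]),q))
        return np.concatenate(out)
    k=least_squares(e,[551,-250,187,-.16,8],diff_step=1e-5);print(use,k.x.round(3),k.fun.round(1))
E
python3 fb.py
```

```text
[0, 1] [ 5.51449e+02 -2.49963e+02  1.87358e+02 -1.61000e-01  8.00000e+00] [-1.1 -0.7 -1.5 -0.2 -1.1  1.1 -0.2  1.  -0.3 -0.6  0.9 -1.2  0.3 -0.2
 -1.3 -1.6]
[2, 3] [ 5.50860e+02 -2.50489e+02  1.85951e+02 -2.00000e-01  2.37800e+00] [-1.7 -0.6  3.4 -1.9 -3.6  0.7 -0.3 -1.2  1.4  0.7  0.3  0.3 -0.  -3.2
 -3.7 -0.6  1.1 -1.2 -2.4  1.1  3.  -0.1 -0.7  0.2  0.8  0.1 -1.6 -0.9
 -0.1  0.3 -0.4 -1.6  0.4 -1.2 -1.6 -0.3  0.4  0.4 -0.7  0.7 -0.6 -1.2]
[0, 1, 2, 3] [ 5.50977e+02 -2.50245e+02  1.86475e+02 -1.92000e-01  2.64600e+00] [-1.  -0.  -1.4  0.  -1.7  1.3 -0.9  1.6  0.1 -0.5  1.1 -0.3 -0.2  0.6
 -1.7 -1.7 -1.8 -0.1  3.4 -1.9 -3.7  1.2 -0.4 -1.1  1.7  0.8  0.6  0.4
 -0.2 -3.1 -3.7 -0.3  1.  -1.  -2.3  1.5  3.2 -0.3 -0.8  0.   0.7  0.
 -1.6 -0.8  0.   0.5 -0.3 -1.4  0.5 -1.1 -1.5 -0.2  0.5  0.5 -0.7  0.7
 -0.6 -1.2]
[2] [ 5.52207e+02 -2.51943e+02  1.82222e+02 -2.10000e-01 -2.32000e+00] [-1.  -0.5  3.7 -1.3 -2.4  0.5  0.2 -0.8  1.2  0.8  0.2  0.1 -1.1 -0.3
  0.1 -0.7 -2.3 -1.4 -0.5  0.1 -0.6 -1.6]
[3] [ 5.50138e+02 -2.51915e+02  1.84055e+02 -1.87000e-01  3.07000e-01] [-0.2 -2.5 -3.3  0.   0.7 -0.6 -2.1  1.6  2.7 -0.3 -0.1 -1.8 -2.3 -1.
 -0.2 -0.  -1.   0.4 -0.6 -1. ]
```

```bash
python3 -m creep '[[-0.034,0,0,-7.6,28,0,0],[0,0,0,-7.6,28,0,0],[0,0,0,-7.6,28,0,0],[0,0,0,-7.6,28,0,0],[0,0,0,-7.6,28,0,0],[0,0,0.11,0,0,0,0],[0,0,0.11,0,0,0,0],[0,0,0.11,0,0,0,0],[0,0,0.08,0,0,0,0],[0,0,0,0,0,0,0]]';  python3 w.py we; python3 -c "
from rig import sense;print(sense()['qpos'].round(2),sense()['tcp_rot'])"
```

```text
clock: 5.2
eef_pos: [557.6, -237.6, 470.7]
tcp_rot: [-3.137, 0.005, -0.086]
contact_force: [0.4, 0.7, 0.3]
opening: 1.006
[ 557.6 -237.5  470.7] [ 638.5 -244.1  439.7] 0.058
[-0.41  0.27  1.6   0.    1.28  1.25] [-3.13726205  0.00474714 -0.08095428]
```

View pics/we.png

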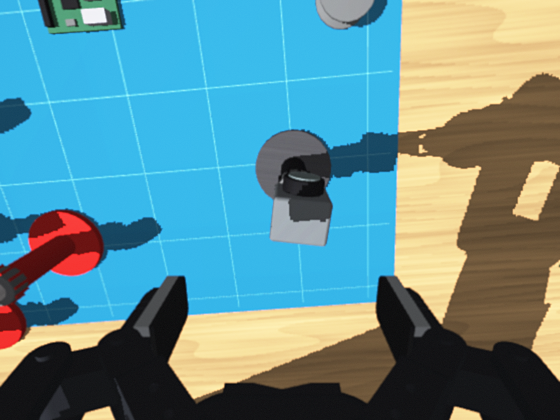

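```bash
python3 -m creep '[[0,0,0.085,-5.5,13.3,0,0],[0,0,0.03,0,0,25,0],[0,0,0,0,0,25,0],[0,0,0,0,0,0,0]]';  python3 -c "
from rig import sense;print(sense()['eef_pos'],sense()['tcp_rot'])"
```

```text
clock: 5.58
eef_pos: [552.6, -245.8, 421.3]
tcp_rot: [-3.137, 0.001, -0.176]
contact_force: [-0.8, 0.1, -0.9]
opening: 1.0
[ 552.58283048 -245.83012644  421.32615352] [-3.13740815e+00  9.66001382e-04 -1.75935703e-01]
```

```bash
python3 -m creep '[[-0.004,0,0.012,-0.8,4.7,20,0],[0,0,0,0,0,20,0],[0,0,0,0,0,20,0],[0,0,0,0,0,16,0],[0,0,0,0,0,0,0]]';  python3 w.py wf
python3 - <<'E'
import cv2
from rig import sense,grab_frame;print(sense()['eef_pos'],sense()['tcp_rot'])
cv2.imwrite("pics/t1.png",grab_frame("top")["color"][:,:,::-1])
E
```

```text
clock: 6.0
eef_pos: [553.5, -246.6, 347.5]
tcp_rot: [-3.141, -0.002, -0.164]
contact_force: [-0.4, 1.6, -0.7]
opening: 1.002
[ 554.  -246.8  349. ] [ 633.9 -259.6  317. ] 0.029
[ 553.98117977 -246.75954992  349.03326003] [-3.14152243 -0.00406755 -0.16460079]
```

View pics/wf.png

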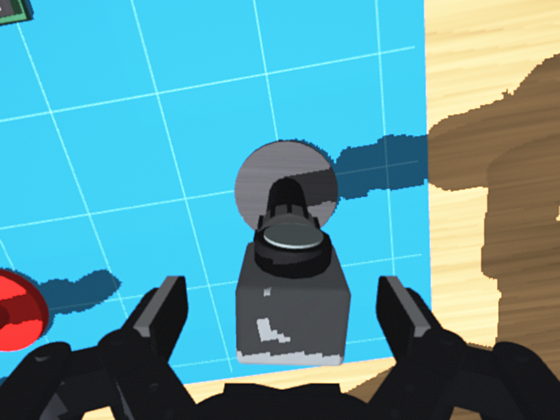

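View pics/t1.png

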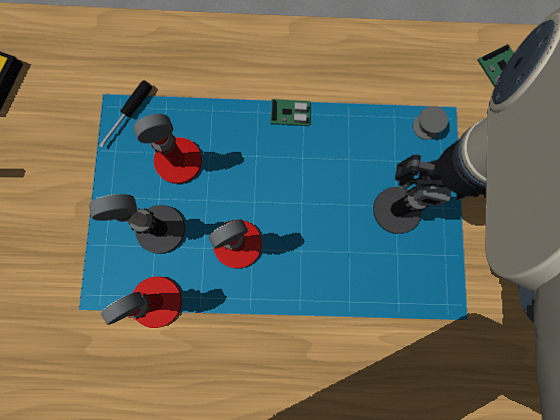

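```bash
python3 -m creep '[[0,0.003,0.02,-2.5,4,3,0],[0,0,0,0,0,0,0]]'; python3 -m creep '[[0,0,0,0,0,0,0.2],[0,0,0,0,0,0,0.3]]'; python3 w.py wg
```

```text
clock: 6.27
eef_pos: [552.2, -250.6, 350.0]
tcp_rot: [3.14, -0.013, -0.184]
contact_force: [-0.4, -0.0, -0.6]
opening: 0.998
clock: 6.43
eef_pos: [552.7, -251.0, 352.4]
tcp_rot: [3.14, -0.016, -0.184]
contact_force: [0.5, 0.0, -0.4]
opening: 0.749
[ 552.7 -251.1  352.6] [ 633.1 -265.8  323. ] 0.005
```

View pics/wg.png

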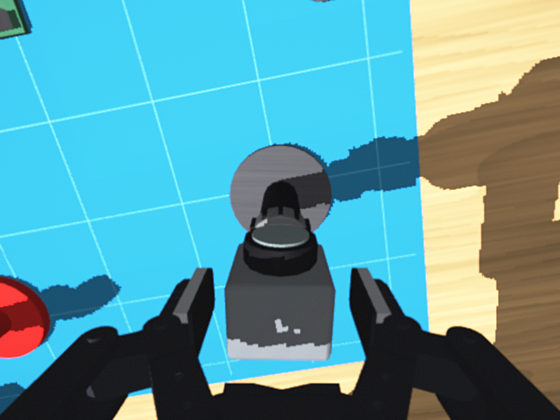

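```bash
python3 -m creep '[[0,-0.016,0,-1,0,9,0.3],[0,0,0,0,0,0,0.3]]';python3 -m creep '[[0,0,0,0,0,0,0.5],[0,0,0,0,0,0,0.7],[0,0,0,0,0,0,0.8],[0,0,0,0,0,0,0.8],[0,0,0,0,0,0,0.8]]' 60; python3 w.py wh; python3 -c "
from rig import sense;s=sense();print(s['contact_force'],s['wrist_torque'],s['qpos'],s['opening'])"
```

```text
clock: 6.65
eef_pos: [551.9, -251.1, 344.0]
tcp_rot: [3.139, -0.001, -0.184]
contact_force: [-0.7, -0.2, 0.0]
opening: 0.702
clock: 7.07
eef_pos: [551.9, -250.7, 343.1]
tcp_rot: [3.141, 0.001, -0.185]
contact_force: [-1.0, -0.1, 1.1]
opening: 0.506
[ 552.  -250.7  343.1] [ 631.9 -265.4  312.4] 0.002
[-0.68121712 -0.45483541 -0.8272879 ] [ 0.3111084  -0.12635373 -0.31639743] [-4.28591589e-01  3.87880120e-01  1.73092824e+00 -1.13566500e-03
  1.02325673e+00  1.32787856e+00] 0.506697035457929
```

View pics/wh.png

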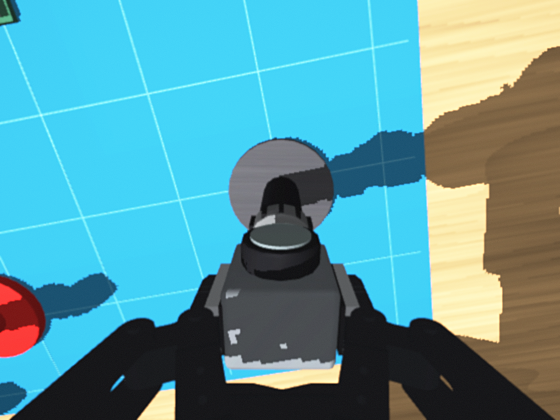

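```bash
python3 -m creep '[[0,0,0,0,0,0,0.8],[0,0,-0.06,0,0,0,0.8],[0,0,-0.06,0,0,0,0.8],[0,0,-0.06,0,0,0,0.8]]' 100; python3 -c "
from rig import sense;s=sense();print(s['contact_force'],s['wrist_torque'],s['eef_pos'],s['tcp_rot'],s['opening'])"
```

```text
clock: 7.45
eef_pos: [552.0, -250.5, 343.0]
tcp_rot: [3.141, 0.001, -0.001]
contact_force: [0.2, 1.2, 0.2]
opening: 0.503
[0.19900422 1.21444633 0.17045227] [-0.0010679  -0.15820023 -0.28657724] [ 551.97681491 -250.52962809  342.95989382] [ 3.14117971e+00  6.48644487e-04 -1.08982906e-03] 0.5030410898341462
```

```bash
python3 -m creep '[[0,0,-0.1,0,0,0,0.8],[0,0,-0.1,0,0,0,0.8],[0,0,-0.1,0,0,0,0.8],[0,0,-0.1,0,0,0,0.8],[0,0,-0.1,0,0,0,0.8]]'; python3 -m creep '[[0,0,-0.1,0,0,0,0.8],[0,0,-0.1,0,0,0,0.8],[0,0,-0.1,0,0,0,0.8],[0,0,-0.1,0,0,0,0.8],[0,0,-0.1,0,0,0,0.8],[0,0,0,0,0,0,0.8]]';python3 w.py wi; python3 -c "
from rig import sense;s=sense();print(s['contact_force'],s['wrist_torque'],s['eef_pos'],s['tcp_rot'],s['opening'])"
```

```text
clock: 7.87
eef_pos: [552.1, -250.1, 342.4]
tcp_rot: [3.141, 0.001, 0.523]
contact_force: [0.1, 1.2, -1.6]
opening: 0.502
clock: 8.37
eef_pos: [552.2, -249.7, 341.4]
tcp_rot: [3.141, 0.001, 1.056]
contact_force: [0.3, 0.8, -0.6]
opening: 0.503
[ 552.2 -249.7  341.4] [ 591.9 -177.9  310.6] 0.08
[ 0.05571031 -0.11777892 -2.46420585] [ 0.01794688 -0.44348115  0.04278859] [ 552.16243549 -249.69535605  341.40394815] [3.14118227e+00 1.46125265e-03 1.05034090e+00] 0.5076353652594277
```

View pics/wi.png

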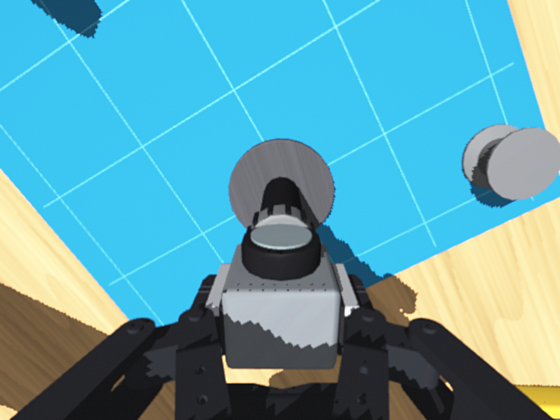

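```bash
python3 -m creep '[[0,0,0,0,0,-10,0.8],[0,0,0,0,0,-13,0.8],[0,0,0,0,0,-13,0.8],[0,0,0,0,0,-12,0.8],[0,0,0,0,0,-8,0.8],[0,0,0,0,0,-4,0.8],[0,0,0,0,0,0,0.8]]'; python3 w.py wj; python3 -c "
from rig import sense;s=sense();print(s['contact_force'],s['wrist_torque'],s['eef_pos'],s['tcp_rot'],s['opening'])"
```

```text
clock: 9.0
eef_pos: [552.0, -249.5, 408.0]
tcp_rot: [3.14, 0.002, 1.035]
contact_force: [-0.1, 0.2, -3.2]
opening: 0.501
[ 552.  -249.6  407.6] [ 593.3 -178.7  377.2] 0.02
[-0.33121302  1.64392116  0.06029274] [ 0.14583362 -0.15771237  0.00334092] [ 552.03015933 -249.56155934  407.64794855] [3.14026851e+00 1.65944377e-03 1.03474642e+00] 0.5029862444305596
```

View pics/wj.png

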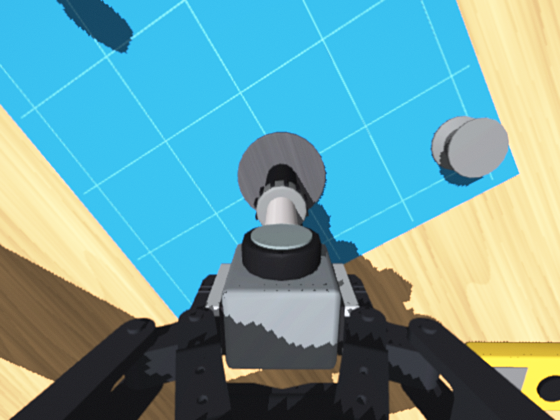

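Run:
```python
import cv2,pickle,numpy as np
from rig import grab_frame
S,T=grab_frame("side"),grab_frame("top");pickle.dump((S,T),open("f1.pkl","wb"))
z=lambda i:cv2.resize(i[:,:,::-1],None,fx=4,fy=4,interpolation=2)
cv2.imwrite("pics/z7.png",np.hstack([z(S["color"][220:360,270:370]),z(T["color"][120:260,370:470])]))
```

```text
(no output)
```

View pics/z7.png

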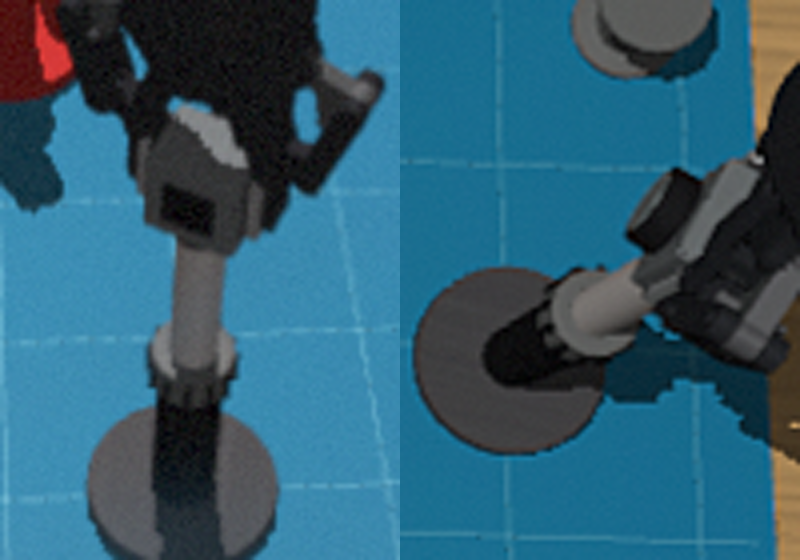

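```bash
python3 -m creep '[[0,0,0,0,0,4,0.8],[0,0,0,0,0,0,0.8],[0,0,0.1,0,0,0,0.8],[0,0,0.1,0,0,0,0.8],[0,0,0.1,0,0,0,0.8],[0,0,0.1,0,0,0,0.8],[0,0,0.1,0,0,0,0.8],[0,0,0,0,0,0,0.8]]'; python3 -c "
from rig import sense;s=sense();print(s['contact_force'],s['wrist_torque'],s['eef_pos'],s['tcp_rot'],s['opening'])"
```

```text
clock: 9.82
eef_pos: [552.5, -249.9, 398.2]
tcp_rot: [3.141, 0.003, 0.512]
contact_force: [-0.1, 0.8, -1.0]
opening: 0.509
[-0.11270137  0.7872309  -0.97543705] [-0.08900859 -0.48716663 -0.01852572] [ 552.5302765  -249.94656416  398.15875344] [3.14122860e+00 2.79528178e-03 5.11958110e-01] 0.5085445764313916
```

```bash
python3 -m creep '[[0,0,0,0,0,-5,0.8],[0,0,0,0,0,0,0.8],[0,0,0,0,0,0,0.8]]'; python3 -m creep '[[0,0,0.09,0,0,0,0.8],[0,0,0.09,0,0,0,0.8],[0,0,0.09,0,0,0,0.8],[0,0,0,0,0,0,0.8]]'; python3 -c "
from rig import sense;s=sense();print(s['contact_force'],s['wrist_torque'],s['eef_pos'],s['tcp_rot'],s['opening'])"
```

```text
clock: 10.07
eef_pos: [552.7, -250.0, 402.5]
tcp_rot: [-3.141, 0.003, 0.52]
contact_force: [0.5, 0.4, -3.8]
opening: 0.5
clock: 10.4
eef_pos: [552.7, -250.0, 402.5]
tcp_rot: [3.141, 0.004, 0.248]
contact_force: [0.8, 0.5, -2.0]
opening: 0.505
[ 0.80088888  0.49513351 -1.9993209 ] [-0.08218524 -0.41569842  0.00652833] [ 552.65012114 -250.02929945  402.46989115] [3.14072561 0.00360504 0.24758573] 0.5048110261024744
```

```bash
python3 -m creep '[[0,0,0,0,0,-1.2,0.8],[0,0,0.09,0,0,0,0.8],[0,0,0.09,0,0,0,0.8],[0,0,0.09,0,0,0,0.8],[0,0,0.09,0,0,0,0.8],[0,0,0.07,0,0,0,0.8],[0,0,0,0,0,0,0.8]]'; python3 -c "
from rig import sense;s=sense();print(s['contact_force'],s['wrist_torque'],s['eef_pos'],s['tcp_rot'],s['opening'])"
```

```text
clock: 10.98
eef_pos: [552.6, -249.9, 403.7]
tcp_rot: [3.138, 0.004, -0.17]
contact_force: [0.2, -4.6, -3.1]
opening: 0.5
[ 0.15988191 -4.57501176 -3.07018875] [-0.35256606 -0.3968965  -0.06581068] [ 552.62785753 -249.94595793  403.6880715 ] [ 3.13819038  0.00361343 -0.16958764] 0.4995782429312814
```

```bash
python3 -m creep '[[0,0,0.03,0,0,0,0.8],[0,0,0.03,0,0,0,0.8],[0,0,0,0,0,0,0.8]]'; python3 w.py wk; python3 -c "
from rig import sense;s=sense();print(s['contact_force'],s['wrist_torque'],s['eef_pos'],s['tcp_rot'],s['opening'])"
```

```text
clock: 11.23
eef_pos: [552.7, -249.6, 403.7]
tcp_rot: [3.137, 0.004, -0.213]
contact_force: [0.4, 0.5, -3.0]
opening: 0.5
[ 552.7 -249.6  403.7] [ 632.1 -266.6  372.7] 0.019
[ 0.94743582  0.46768677 -2.84348788] [ 0.17017672 -0.4627712   2.41612623] [ 552.74038172 -249.58566305  403.66672399] [ 3.13744266  0.00404787 -0.21245301] 0.5016175194830277
```

View pics/wk.png

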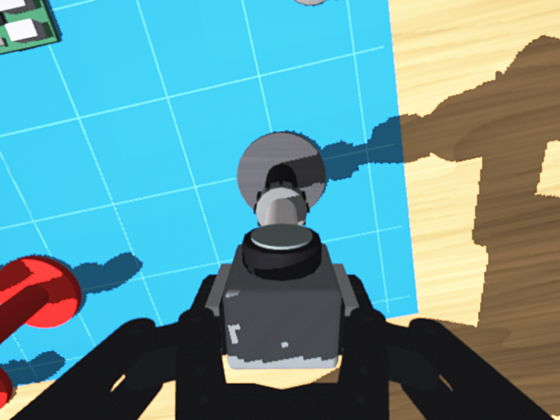

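```bash
python3 -m creep '[[0,0,-0.02,0,0,0,0.8],[0,0,0,0,0,0,0.8]]'; python3 -c "
from rig import sense;s=sense();print(s['contact_force'],s['wrist_torque'],s['eef_pos'],s['tcp_rot'],s['opening'])";python3 -m creep '[[0,0,0,0,0,0,0.45],[0,0,0,0,0,0,0.3],[0,0,0,0,0,0,0.1],[0,0,0,0,0,0,0],[0,0,0,0,0,0,0],[0,0,0,0,0,-10,0],[0,0,0,0,0,-25,0],[0,0,0,0,0,-30,0],[0,0,0,0,0,-30,0],[0,0,0,0,0,0,0]]' ;python3 w.py wl
```

```text
clock: 11.45
eef_pos: [552.8, -249.7, 403.7]
tcp_rot: [3.137, 0.004, -0.188]
contact_force: [0.2, 0.0, -2.6]
opening: 0.501
[ 0.15978623  0.021048   -2.64076066] [ 0.06492003 -0.50622325  0.0969996 ] [ 552.7872588  -249.70655268  403.67920589] [ 3.13731666  0.00391117 -0.18825603] 0.5008768385391724
clock: 12.28
eef_pos: [552.3, -249.8, 504.5]
tcp_rot: [3.139, 0.008, -0.191]
contact_force: [0.2, -0.2, 0.7]
opening: 0.997
[ 552.  -249.7  502.1] [ 632.  -265.   473.1] 0.069
```

View pics/wl.png

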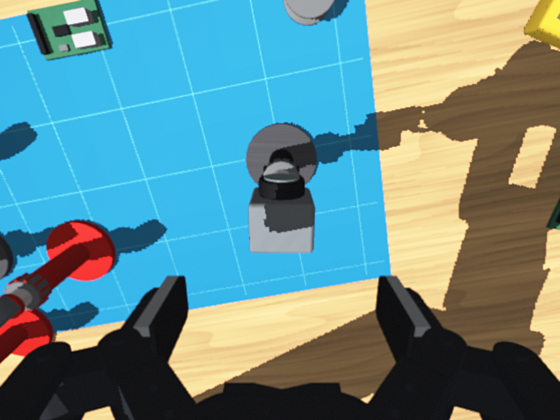

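```bash
python3 -m creep '[[0,0,0,-7,-37,0,0],[0,0,0,-7,-37,0,0],[0,0,0,-7,-37,0,0],[0,0,0,-7,-37,0,0],[0,0,0,-7,-37,0,0],[0,0,0,0,0,0,0]]' ;python3 w.py wm
python3 - <<'E'
import cv2,pickle,numpy as np
from rig import grab_frame
S,T=grab_frame("side"),grab_frame("top");pickle.dump((S,T),open("f2.pkl","wb"))
z=lambda i:cv2.resize(i[:,:,::-1],None,fx=4,fy=4,interpolation=2)
cv2.imwrite("pics/z8.png",np.hstack([z(S["color"][220:360,270:370]),z(T["color"][120:260,370:470])]))
E
```

```text
clock: 12.83
eef_pos: [551.4, -56.7, 500.7]
tcp_rot: [3.139, 0.011, -0.199]
contact_force: [0.0, 0.2, 0.2]
opening: 0.998
[551.5 -58.6 500.6] [630.9 -72.5 469.1] 0.059
```

View pics/wm.png

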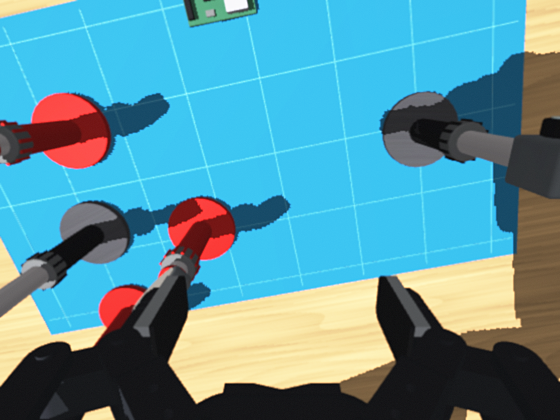

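View pics/z8.png

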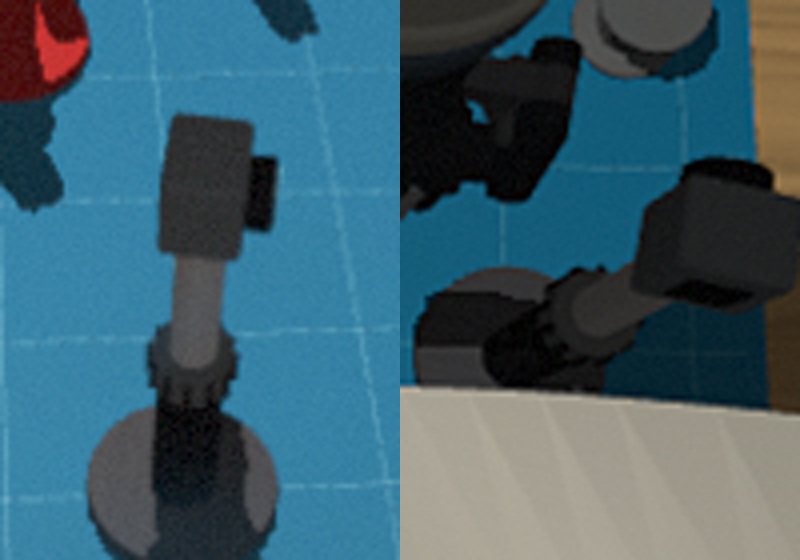

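Run:
```python
from h import *
import pickle
S,T=pickle.load(open("f0.pkl","rb"))
for z in(186.5,246.5,250):
    b=box([551.2,-250.3,z,-.19]);print(z,"S",proj(S,b[[3,0,6,5]]).round(1).tolist(),"T",proj(T,b[[0,3,4]]).round(1).tolist())
si=zm([(127,43),(205,52),(113,176),(192,183)],280,260);sf=zm([(173,114),(253,122),(160,250),(240,260)],270,220)
print(si.tolist(),sf.tolist())
ti=zm([(643,57),(636,148),(606,100)],365,160,400);tf=zm([(693,177),(683,285),(645,208)],370,120,400);print(ti.tolist(),tf.tolist())
```

```text
186.5 S [[310.1, 270.4], [330.0, 272.6], [306.5, 305.2], [326.3, 307.5]] T [[425.5, 173.3], [422.0, 194.8], [415.0, 180.4]]
246.5 S [[311.3, 248.0], [332.2, 250.2], [307.5, 284.7], [328.4, 287.0]] T [[441.8, 162.2], [438.1, 186.0], [429.0, 170.9]]
250 S [[311.3, 246.6], [332.3, 248.8], [307.6, 283.4], [328.5, 285.8]] T [[442.8, 161.5], [439.2, 185.4], [429.9, 170.3]]
[[311.375, 270.375], [330.875, 272.625], [307.875, 303.625], [327.625, 305.375]] [[312.875, 248.125], [332.875, 250.125], [309.625, 282.125], [329.625, 284.625]]
[[425.375, 173.875], [423.625, 196.625], [416.125, 184.625]] [[442.875, 163.875], [440.375, 190.875], [430.875, 171.625]]
```

```bash
cat >> fl.py <<'E'
print("---")
for i in range(4):
    k=least_squares(lambda p:hulld(D[i][0],disc([495.4,241.2,p[0],p[1]]),D[i][1]),[247,.28],diff_step=1e-4);print(i,k.x.round(2),k.fun.round(1))
E
python3 fl.py | sed '1,/---/d'
```

```text
0 [247.33   0.26] [ 1.4  1.2 -1.1 -0.7 -0.7 -0.8 -0.8 -0.6 -2.   0.8  1.4]
1 [2.4454e+02 2.3000e-01] [ 1.2  0.7 -0.8 -1.3 -2.  -0.3 -0.7  0.6  1.6  1.5]
2 [248.13   0.29] [ 2.2  0.6  1.6  0.9 -0.6  0.1  0.6  1.8  1.1  1.8  1.5]
3 [247.1    0.28] [ 0.8 -0.4 -0.9  1.1  1.6  0.6 -0.6  0.   1.   2.3  2.4  2.2 -0.6  0.9]
```

```bash
python3 -m creep '[[0,0,0,0,0,0,0],[0,0,0,0,0,0,0],[0,0,0,0,0,0,0],[0,0,0,0,0,0,0],[0,0,0,0,0,0,0],[0,0,0,0,0,0,0],[0,0,0,0,0,0,0],[0,0,0,0,0,0,0]]'
python3 - <<'E'
import cv2,pickle,numpy as np
from rig import grab_frame,job
S0=pickle.load(open("f2.pkl","rb"))[0];S00=pickle.load(open("f0.pkl","rb"))[0];S=grab_frame("side")
g=lambda f,y,x,h,w:cv2.cvtColor(f["color"][y:y+h,x:x+w],cv2.COLOR_RGB2GRAY).astype(float)
print("camera shift since",cv2.phaseCorrelate(g(S0,245,300,50,45),g(S,245,300,50,45)),"lamp shift",cv2.phaseCorrelate(g(S00,95,255,50,50),g(S,95,255,50,50)))
cv2.imwrite("pics/sf.png",S["color"][:,:,::-1])
E
```

```text
clock: 13.65
eef_pos: [551.8, -67.4, 499.8]
tcp_rot: [3.134, 0.011, -0.208]
contact_force: [1.0, -0.2, 0.0]
opening: 1.001
camera shift since ((0.4733711329907635, -0.0328337577209723), 0.9916589638085715) lamp shift ((-0.446934851662359, 0.11853570684830217), 0.6027315280965023)
```

View pics/sf.png

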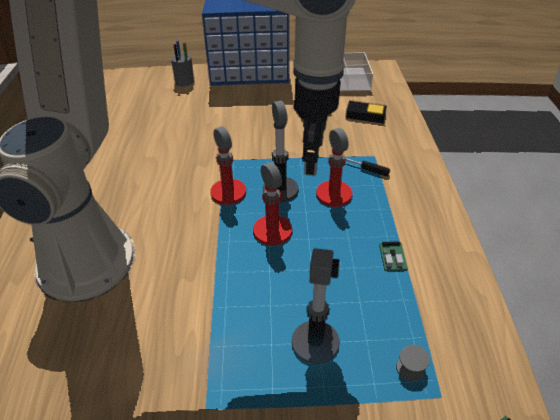

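```bash
python3 -c "
from rig import job;print(job.sign_off())"
```

```text
the job is handed in; nothing more can be done
None
```

The camera now stands level with the lamp, locked at its original angle and holding its height. I handed the job in at about 13.7 s of the 38 s allowed.

- **Moves:** I gripped the camera by its ±y sides and turned it anticlockwise about 1.22 rad (70°). I raised it about 60 mm and turned it back clockwise until the torque rose to 2.4 N m at the stop. Then I eased that off, let go and moved clear.
- **Height:** the lamp's centre measured about 247 mm, with single views giving 244.5 to 248. The camera's centre measured about 246.5 mm afterwards, so the two should match within about 2 mm, which is also the calibration's accuracy.
- **Hold:** between two side views about 0.8 s apart, both after letting go, the camera showed no vertical change (0.03 px).
- **Lamp:** it appears unmoved (0.1 px vertically), and the robot never touched it.

**Checks that disagreed:**
- The box's lower corners sat about 2 px above where my model of the camera put them, both before and after the lift. I took that as rounded edges and trusted the top edges.
- The image comparison showed about 0.45 px of sideways shift for both the camera and the lamp. I put it down to the arm's moving shadow but did not confirm that.

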